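Press the slipped cores of two receipt rolls home

TASK

Two of the tall receipt rolls have a card core that has slipped out of the top, so they will not fit the printer: press each of these two cores gently back down until it is fully home, about flush with the paper, leaving the rolls standing where they are, then withdraw. The low roll's core also sticks out, but that one is meant to: leave it and all the other things alone, and do not pick anything up.

Things in the scene. Friction and masses are not known exactly. Their poses are not given: they have to be found in the camera images.
- roll_a: tall paper receipt roll, white, standing upright on the blue board: 75 mm diameter, 80 mm high; origin at the centre of its underside, z up along its axis. A brown card core (tube, 21 mm outside, 15 mm inside) runs down its axis. This core has slipped and stands 10 to 16 mm out of the top at the start.
- roll_b: tall paper receipt roll, white, standing upright on the blue board: 75 mm diameter, 80 mm high; origin at the centre of its underside, z up along its axis. A brown card core (tube, 21 mm outside, 15 mm inside) runs down its axis. This core has slipped too and stands 10 to 16 mm out of the top at the start.
- core_a (a joint): how far the core of roll_a still has to go down, m: 0 = fully home, against its stop, when its rim is 1 mm above the paper (as on the good rolls). Stiff slide along the roll's axis: about 3 N moves it (plus 8 N per m/s), and it stays where it is left.
- core_b (a joint): the same for the core of roll_b
- core_a_top (a point): centre of the upper rim of roll_a's core, moving with it: 81 mm above roll_a's origin when fully home
- core_b_top (a point): the same for roll_b's core
- roll_c: good tall paper receipt roll, white, standing upright on the blue board: 75 mm diameter, 80 mm high; origin at the centre of its underside, z up along its axis. Its card core is home, rim 1 mm above the paper, and cannot move.
- roll_d: good tall paper receipt roll, white, standing upright on the blue board: 75 mm diameter, 80 mm high; origin at the centre of its underside, z up along its axis. Its card core is home, rim 1 mm above the paper, and cannot move.
- roll_e: low paper receipt roll, white, standing upright on the blue board: 60 mm diameter, 57 mm high; origin at the centre of its underside, z up along its axis. Its card core stands 12 to 16 mm out of the top at the start, as it should, and can be pushed in as easily as the others.
- core_e (a joint): how far the core of the low roll_e could go down, m (0 = fully home, rim 1 mm above the paper)
- board: blue shelf board with dark round holes, lying on the table, 320 x 640 x 22 mm, fixed; origin at the centre of its underside, the rolls, tape and cup stand on its top, 22 mm up
- tape: brown roll of packing tape lying flat on the board near a far corner, 90 mm diameter, 48 mm high; origin at the centre of its underside
- cup: white cup, upright on the board near the other far corner, rim diameter 72 mm, 85 mm high; origin at the centre of its underside
- bottle1: green bottle with red cap on the table left of the board, 76 mm diameter, 210 mm high; origin at the centre of its underside
- bottle2: another such bottle
Not all that is in view belongs to the job. What is shaped like the roll_e but pink is not meant.

How it is judged (in metres and radians):
At the end, for the whole second after the job is handed in: The cores of roll_a and roll_b are within 3 mm of fully home, both rolls upright (0.05 rad), at rest and within 20 mm of where they stood; the low roll's core still has 9 mm or more to go; the other rolls, tape and cup are within 10 mm of where they stood (value of joint each of core_a, core_b below 0.003 m and distance of each of roll_a, roll_b from where it was at the start of the episode below 0.02 m and angle between each of roll_a, roll_b's own z axis and vertical below 0.05 rad and linear speed of each of roll_a, roll_b below 0.02 m/s and value of joint core_e above 0.009 m and distance of each of roll_c, roll_d, roll_e, tape, cup from where it was at the start of the episode below 0.01 m); the robot touches nothing.
It fails at once if roll_a or roll_b is shoved more than 20 mm, lifted more than 12 mm or tipped more than 0.2 rad (distance of any of roll_a, roll_b from where it was at the start of the episode above 0.02 m or height (world z) of any of roll_a, roll_b above 0.034 m or angle between any of roll_a, roll_b's own z axis and vertical above 0.2 rad).
It fails at once if roll_a or roll_b is pressed with more than 35 N (contact force between any of the fingers, the arm and roll_a above 35 N or contact force between any of the fingers, the arm and roll_b above 35 N).
It fails at once if another roll, the tape, the cup or a bottle is moved more than 10 mm or tipped more than 0.15 rad (distance of any of roll_c, roll_d, roll_e, tape, cup, bottle1, bottle2 from where it was at the start of the episode above 0.01 m or angle between any of roll_c, roll_d, roll_e, tape, cup, bottle1, bottle2's own z axis and vertical above 0.15 rad).
It fails at once if one of the other three rolls is pressed with more than 3 N (contact force between any of the fingers, the arm and roll_c above 3 N or contact force between any of the fingers, the arm and roll_d above 3 N or contact force between any of the fingers, the arm and roll_e above 3 N).
It fails at once if the core of the low roll is pushed in (less than 9 mm left) (value of joint core_e below 0.009 m).
It also fails if it takes over 38 s, if anything falls off the work surface, if the arm or the gripper's body presses on something with over 40 N, if the wrist force passes 120 N, or if a joint passes its speed limit or range.

ROBOT

A 6-joint arm with a two-finger parallel gripper is mounted at the origin on the work surface. World frame = base frame: x ahead of the robot, y to its left, z up, the work surface at z = 0. Lengths are in mm, angles in rad, forces in N, time in s.
With the tool pointing down it reaches from about 300 to 775 mm from the base axis. Payload 14.6 kg.
Tool frame: the origin (TCP) lies at the very end of the fingers, on their centre line; the grasp point (between the pads) lies 19 mm behind it; z points along the fingers, y is the direction in which the jaws open and shut (so a half turn about z gives the same grasp; the last joint's range is limited). The gripper opens to 94 mm and grips with 3 to 60 N. Pads are 16 mm wide; open, the fingers measure 119 mm over their backs; the gripper's body (75 mm by 177 mm) begins 78 mm behind the grasp point.
Start: joints at [1.07, 0.3, 1.521, -0, 1.321, -0.067], TCP at [231.173, 499.047, 205.446] pointing down, gripper open.
Joint ranges: [-3.03, 3.03], [-0.79, 2.21], [0.23, 2.52], [-1.04, 4.18], [0, 3.07], [-2.55, 2.55]. Speed limits (rad/s): [2.22, 2.22, 2.57, 3.14, 3.14, 3.14].

INTERFACE

Orientations are given as [roll, pitch, yaw] about the fixed x, y, z axes, in that order (R = Rz(yaw) Ry(pitch) Rx(roll)).
In Python, from cell import manip gives the robot as it stands.
- The arm moves only by the shell command python3 -m inch 'ROWS' [FORCE]. ROWS is a JSON object of lists of equal length, an entry for each row: "grip": the opening, from -1 (shut) to 1 (fully open), so that 0 is half open; "travel": the shift along the world's x, y, z in cm, a list of three; "turn": the turn, a rotation vector about the world's x, y, z in degrees, a list of three. A call has 1 to 10 rows; each row is the pose to reach, as a shift and turn from the pose measured when the call began; what a row does not reach only later rows make up. A row lasts 1/8 s, in which the tool goes at most 62.5 mm and 10.7 degrees, less where a joint would pass 70% of its speed; a pose out of reach is approached as far as the arm can. A call with a gripper value outside its range is refused whole. The fingers move at their own pace and stop on an object; FORCE is the grip in N (left out, the last holds). Time passes only in rows, so rows that repeat a pose let the fingers close. It gives the time, the measured TCP pose, the force and the opening at its end, in the units of the state.
- manip.read_state(): the state, without advancing time (a new reading comes with each control period).
- manip.camera(name): name is "side" or "top" or "wrist"; returns (picture, depth): 384x512x3 uint8, red, green, blue; 384x512 float32, mm along the optical axis (not along the pixel's ray), 0 where there is no reading.
- manip.calibration(name): a dict with "fx", "fy", "cx", "cy" (pixels), "world_from_camera" (4x4, takes a point from camera to world coordinates). Camera axes: x right, y up, looking along -z (the intrinsics and any distortion apply to the point x, -y, -z); pixel columns grow to the right and rows downward; lengths in mm; the calibration is good to about 2 mm. A picture is of the moment at which its call begins: read the wrist's pose just before it. calibration takes no time and is no camera call; for the wrist camera it gives the pose at the moment of the call.
- manip.sign_off(): hands the job in, once; it reports no verdict.
Trained networks look in the newest picture that a camera, given by its name, has taken for a name from the list of things; names that differ only in an ending like _2 or _b are one class to them, and where a whole thing is asked for, a point or a joint stands for the part that bears it (a point fixed in the world has none). Each returns a list of dicts, best first, with "p" (0 to 1); they miss things now and then, are a little off and sometimes report something else, mostly with a low value. They report only what shows in the picture. A call takes as long as a camera call. They do not tell look-alikes from the thing itself.
- manip.look_for(camera, label): "bbox" ([left, top, right, bottom] in pixels, round what is visible of it).
The state is a dict: "clock": time; "joints": joint angles; "qd": joint speeds; "effort": joint torques, N m; "eef_pos": TCP position; "eef_rot": TCP orientation; "wrist_force": force on the tool from outside, world axes, zero at the start; "moment": the same for the moment, N m; "finger_gap": finger opening in mm.
Only numpy, scipy, OpenCV 4.12 (cv2) and the standard library are available. Lean on these libraries where they do the work, as an engineer would, in place of code of your own. Each camera call takes 0.05 s, during which the arm holds its last target.

## Working session

There is one attempt and no reset: what is moved stays moved. The work goes in short steps, Python scripts to look and compute and a shell command to move; the robot and the scene stay as the last step left them, time stands still between calls to the robot, and variables do not carry over. Pictures are saved under pics/ and viewed, and the job is handed in when it is done.

```bash
mkdir -p pics; ls
python3 - <<'E'
from cell import manip
import cv2,numpy as np
print(manip.read_state())
for n in ("top","side"):
    p,d=manip.camera(n); cv2.imwrite(f"pics/{n}0.png",p[:,:,::-1]); np.save(f"pics/{n}0.npy",d)
    c=manip.calibration(n); print(n,c)
E
```

```text
pics
{'clock': 0.0, 'joints': array([ 1.07038074e+00,  3.00485868e-01,  1.52158833e+00,  2.35637437e-05,
        1.32068520e+00, -6.66030731e-02]), 'qd': array([ 2.40549230e-03,  3.64797634e-04, -6.07831482e-04,  9.38845238e-05,
        5.17233016e-04, -6.30716191e-04]), 'effort': array([ 8.16944539e-04, -5.31816816e+01, -3.52743316e+01,  7.08862580e-02,
        2.44090625e-02, -9.33171577e-05]), 'eef_pos': array([231.05583032, 498.82362691, 204.87515864]), 'eef_rot': array([-3.14043001e+00, -1.00424788e-04,  2.70777424e+00]), 'wrist_force': array([ 0.35880496, -0.0862273 , -0.31554348]), 'moment': array([-0.00135691, -0.05130276, -0.00277303]), 'finger_gap': 93.89376452714858}
top {'fx': 455.88244849414735, 'fy': 455.88244849414735, 'cx': 256.955061808384, 'cy': 197.82940357523225, 'world_from_camera': array([[-9.38073828e-02,  9.73823718e-01, -2.07044783e-01,
         2.75263852e+02],
       [-9.95582963e-01, -9.09538592e-02,  2.32800204e-02,
         1.34374535e+02],
       [ 3.83911404e-03,  2.08314096e-01,  9.78054446e-01,
         1.35742795e+03],
       [ 0.00000000e+00,  0.00000000e+00,  0.00000000e+00,
         1.00000000e+00]])}
side {'fx': 404.90861694188504, 'fy': 404.90861694188504, 'cx': 260.164577847935, 'cy': 196.31059679116805, 'world_from_camera': array([[ 8.19956443e-01,  2.91111671e-01, -4.92874657e-01,
        -9.34371882e+01],
       [-5.72352278e-01,  4.03130857e-01, -7.14071693e-01,
        -8.08506566e+02],
       [-9.18162086e-03,  8.67605618e-01,  4.97168171e-01,
         7.43349500e+02],
       [ 0.00000000e+00,  0.00000000e+00,  0.00000000e+00,
         1.00000000e+00]])}
```

View pics/top0.png

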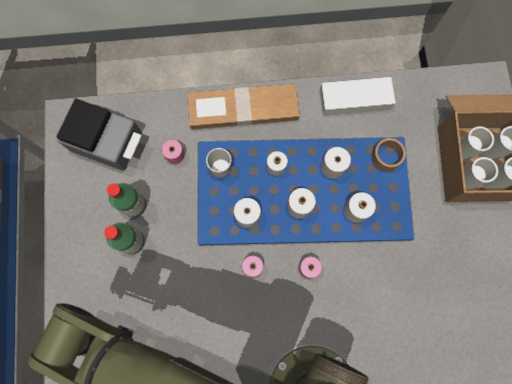

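View pics/side0.png

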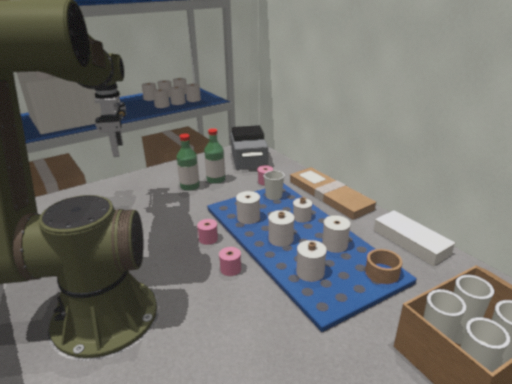

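Tall rolls are at top-view pixels (247,210), (302,202), (362,206) and (337,160). The low roll is at (277,162), with pink look-alikes at (253,266), (311,267) and (172,151). Next I'll measure the core heights and look at close crops.

```bash
cat > h.py <<'E'
import numpy as np
def cloud(d,c):
    v,u=np.mgrid[:d.shape[0],:d.shape[1]]
    P=np.stack([(u-c['cx'])/c['fx']*d,-(v-c['cy'])/c['fy']*d,-d,np.ones_like(d)],-1)
    return (P@c['world_from_camera'].T)[...,:3]
def proj(p,c):
    q=np.linalg.inv(c['world_from_camera'])@np.r_[p,1]
    return c['cx']+c['fx']*q[0]/-q[2], c['cy']-c['fy']*q[1]/-q[2]
E
python3 - <<'E'
from cell import manip
from h import *
import cv2
t=cv2.imread('pics/top0.png');s=cv2.imread('pics/side0.png')
cv2.imwrite('pics/crop_top.png',cv2.resize(t[135:250,190:415],None,fx=3.5,fy=3.5,interpolation=cv2.INTER_CUBIC))
cv2.imwrite('pics/crop_side.png',cv2.resize(s[165:300,210:410],None,fx=4,fy=4,interpolation=cv2.INTER_CUBIC))
c=manip.calibration('top');cs=manip.calibration('side')
P=cloud(np.load('pics/top0.npy'),c)
Q=cloud(np.load('pics/side0.npy'),cs)
for nm,(u,v),h in (('L',(247,210),102),('M',(302,203),102),('R',(362,206),102),('UR',(338,160),102),('low',(277,162),79),):
    w=P[v-18:v+19,u-18:u+19].reshape(-1,3)
    m=(abs(w[:,2]-h)<6)
    (x,y),r=cv2.minEnclosingCircle(w[m][:,:2].astype(np.float32))
    out=[]
    for W in (P,Q):
        W=W.reshape(-1,3); D=np.hypot(W[:,0]-x,W[:,1]-y)
        pap=W[(D>16)&(D<30)&(abs(W[:,2]-h)<10)]; core=W[(D<16)&(W[:,2]>h-8)]
        z=np.median(pap[:,2]); cc=core[core[:,2]>z+5]
        out+=[round(float(z),1),len(core),np.round(np.percentile(core[:,2],[50,90,100])-z,1),len(cc),np.round(cc.mean(0),1) if len(cc) else None]
    print(nm,round(x,1),round(y,1),round(r,1),'mean',w[m].mean(0).round(1),out,'sidepix',np.round(proj([x,y,h+5],cs)))
E
```

```text
L 509.1 137.2 37.6 mean [508.2 137.7 100.7] [100.4, 102, array([0.2, 3.2, 6.4]), 7, array([507.6, 138.4, 106.3]), 101.0, 41, array([-0.2,  1.2,  2.2]), 0, None] sidepix [247. 195.]
M 522.8 -19.1 37.5 mean [522.4 -18.9 100.6] [100.1, 102, array([ 2. , 13.7, 18.4]), 36, array([522.3, -18. , 111.7]), 100.5, 65, array([ 5.8, 13.8, 16.7]), 35, array([523.2, -21.7, 111.2])] sidepix [280. 215.]
R 494.8 -186.2 37.4 mean [ 493.9 -185.4  100.5] [100.4, 104, array([ 2.2, 16.6, 20. ]), 40, array([ 494.5, -186. ,  114.4]), 100.8, 102, array([ 7.8, 15.9, 18.4]), 59, array([ 494.2, -189.5,  113.1])] sidepix [311. 246.]
UR 635.2 -134.5 37.9 mean [ 634.1 -133.8  100.4] [100.0, 88, array([0.9, 4.5, 8.1]), 4, array([ 632.3, -137.7,  106.1]), 100.7, 52, array([-0.5,  0.8,  2.5]), 0, None] sidepix [336. 220.]
low 652.3 37.1 30.0 mean [651.6  37.6  77.6] [76.9, 88, array([ 3.1, 14.8, 18.4]), 35, array([651.9,  36.1,  88.8]), 77.0, 59, array([ 8.1, 15. , 19.5]), 36, array([652.7,  33.5,  89.1])] sidepix [302. 201.]
```

```bash
sleep 1; ls pics
```

```text
crop_side.png
crop_top.png
side0.npy
side0.png
top0.npy
top0.png
```

View pics/crop_side.png

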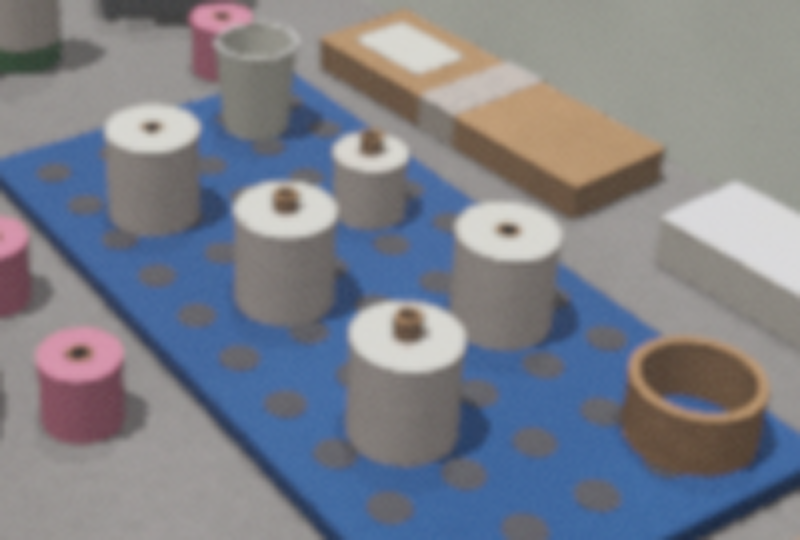

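View pics/crop_top.png

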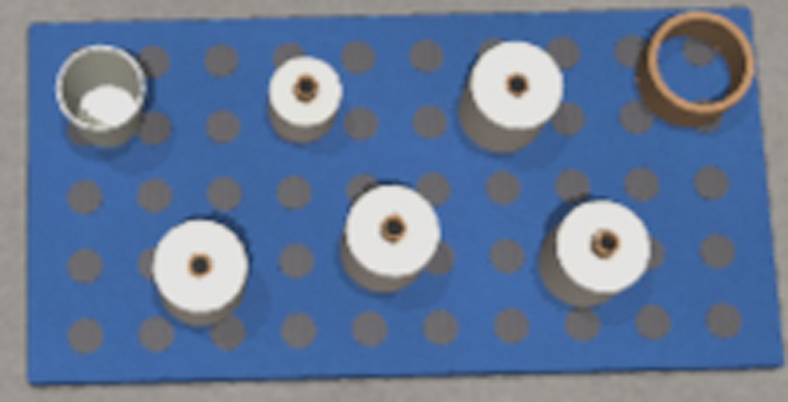

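The crops settle it. The protruding tall cores are M, at top (302,202) and side (281,220), and R, at top (362,206) and side (312,252). The left and upper-right rolls are flush, and the low roll at (277,162) is to be left alone. I'll check bottle clearance before moving.

Run:
```python
from cell import manip
from h import *
c=manip.calibration('top');P=cloud(np.load('pics/top0.npy'),c)
for u,v in((115,190),(112,233)): print(P[v-3:v+4,u-3:u+4].reshape(-1,3).mean(0).round())
print(manip.look_for('top','bottle1')[:3])
```

```text
[573. 470. 208.]
[462. 481. 208.]
[{'bbox': [106.1, 183.5, 146.1, 216.0], 'p': 0.83}, {'bbox': [102.1, 221.5, 143.6, 251.7], 'p': 0.8}, {'bbox': [369.7, 137.7, 403.7, 169.8], 'p': 0.32}]
```

```bash
python3 -m inch '{"grip":[-1,-1,-1,-1,-1,-1,-1,-1,-1,-1],"travel":[[2,-3.5,0],[5,-9,0],[8,-14,0],[11,-19.5,0],[14,-25,0],[17,-30.5,0],[20,-36,0],[23,-41,0],[26,-46,0],[28,-50,0]],"turn":[[0,0,0],[0,0,0],[0,0,0],[0,0,0],[0,0,0],[0,0,0],[0,0,0],[0,0,0],[0,0,0],[0,0,0]]}' 10
python3 - <<'E'
from cell import manip
import cv2
s=manip.read_state();print(s['clock'],s['eef_pos'],s['eef_rot'],s['wrist_force'],s['finger_gap'])
p,d=manip.camera('wrist');cv2.imwrite('pics/w1.png',p[:,:,::-1])
E
```

```text
clock: 1.4
eef_pos: [511.8, -3.3, 204.8]
eef_rot: [-3.141, -0.0, 2.707]
wrist_force: [1.4, 1.1, 0.3]
finger_gap: 0.7
1.4 [511.78659537  -3.2646949  204.78497107] [-3.14059473e+00 -3.46306247e-04  2.70675162e+00] [1.36093254 1.1000707  0.29586304] 0.7341449029630248
```

View pics/w1.png

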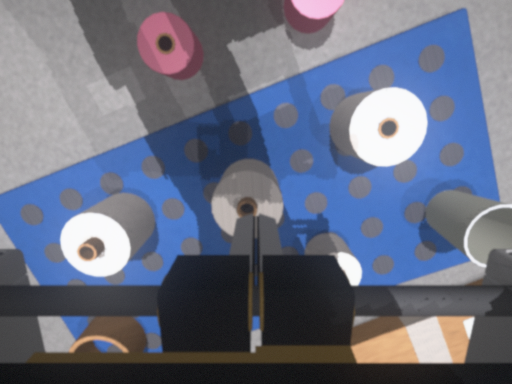

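The wrist view shows the shut fingers at (255,215), just short of roll M's core at (247,206). The low roll sits behind the fingers at (340,262). I'll centre and lower to just above the rim.

```bash
python3 -m inch '{"grip":[-1,-1,-1,-1,-1],"travel":[[1.07,-1.57,-1],[1.07,-1.57,-4],[1.07,-1.57,-7],[1.07,-1.57,-7.8],[1.07,-1.57,-7.8]],"turn":[[0,0,0],[0,0,0],[0,0,0],[0,0,0],[0,0,0]]}'
python3 - <<'E'
from cell import manip
import cv2,numpy as np
s=manip.read_state();print(s['clock'],s['eef_pos'],s['wrist_force'])
o=[]
for n in('wrist','side'):
    p,d=manip.camera(n);p=p[:,:,::-1]
    p=p[100:300,150:350] if n=='wrist' else p[150:300,210:360]
    o.append(cv2.resize(p,(400,400),interpolation=cv2.INTER_CUBIC))
cv2.imwrite('pics/w2.png',np.hstack(o))
E
```

```text
clock: 2.08
eef_pos: [523.9, -22.2, 126.9]
eef_rot: [-3.14, 0.0, 2.705]
wrist_force: [0.4, 0.2, 0.3]
finger_gap: 0.5
2.075 [523.87162043 -22.20337935 126.85971135] [0.4184754  0.22361275 0.33318378]
```

View pics/w2.png

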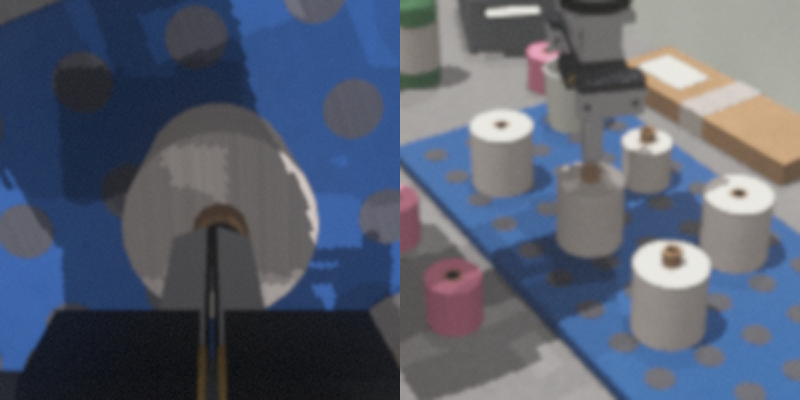

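```bash
python3 -m inch '{"grip":[-1,-1,-1],"travel":[[-0.13,0.3,-0.1],[-0.13,0.3,-0.1],[-0.13,0.3,-0.1]],"turn":[[0,0,0],[0,0,0],[0,0,0]]}'
python3 - <<'E'
from cell import manip
import cv2,numpy as np
from h import *
s=manip.read_state();print(s['clock'],s['eef_pos'],s['wrist_force'])
o=[]
for n in('wrist','side'):
    c=manip.calibration(n); print(n,'tcp',proj(s['eef_pos'],c),'core M',proj([522.5,-19,115],c))
    p,d=manip.camera(n);p=p[:,:,::-1]
    p=p[100:300,150:350] if n=='wrist' else p[200:250,260:310]
    o.append(cv2.resize(p,(400,400),interpolation=cv2.INTER_CUBIC))
cv2.imwrite('pics/w3.png',np.hstack(o))
E
```

```text
clock: 2.55
eef_pos: [523.1, -19.2, 127.0]
eef_rot: [-3.14, 0.002, 2.705]
wrist_force: [-0.8, 1.1, 0.6]
finger_gap: 0.6
2.55 [523.09813998 -19.2106415  126.98872954] [-0.79116458  1.10351875  0.6098511 ]
wrist tcp (np.float64(255.20642653237687), np.float64(227.841063604443)) core M (np.float64(255.15505432570504), np.float64(220.44533523438338))
side tcp (np.float64(280.6651838283109), np.float64(209.10292003743749)) core M (np.float64(280.392187639812), np.float64(212.64045850218287))
```

View pics/w3.png

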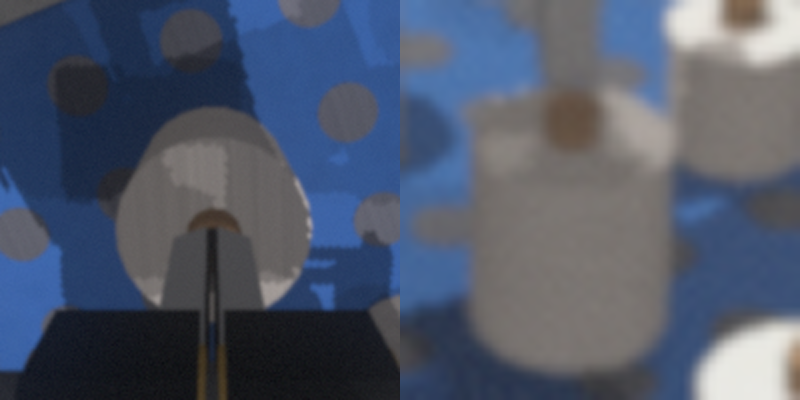

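The fingers (col 213 in the crop) are now centred over the core (col 213). I'll press slowly.

```bash
python3 -m inch '{"grip":[-1,-1,-1,-1,-1,-1,-1,-1,-1,-1],"travel":[[0,0,-0.3],[0,0,-0.6],[0,0,-0.8],[0,0,-1.0],[0,0,-1.2],[0,0,-1.4],[0,0,-1.6],[0,0,-1.8],[0,0,-2.0],[0,0,-2.0]],"turn":[[0,0,0],[0,0,0],[0,0,0],[0,0,0],[0,0,0],[0,0,0],[0,0,0],[0,0,0],[0,0,0],[0,0,0]]}'
```

```text
clock: 3.9
eef_pos: [523.0, -19.2, 106.6]
eef_rot: [-3.14, 0.002, 2.705]
wrist_force: [-0.1, 0.3, 0.1]
finger_gap: 0.4
```

```bash
python3 -m inch '{"grip":[-1,-1],"travel":[[0,0,-0.1],[0,0,-0.2]],"turn":[[0,0,0],[0,0,0]]}'
python3 - <<'E'
from cell import manip
import cv2,numpy as np
s=manip.read_state();print(s['clock'],s['eef_pos'],s['wrist_force'])
p,d=manip.camera('side');cv2.imwrite('pics/s4.png',cv2.resize(p[190:260,250:330,::-1],None,fx=8,fy=8,interpolation=cv2.INTER_CUBIC))
E
```

```text
clock: 4.15
eef_pos: [523.1, -19.3, 104.6]
eef_rot: [-3.14, 0.002, 2.705]
wrist_force: [0.4, -0.1, 3.4]
finger_gap: 0.6
4.15 [523.06311546 -19.25651137 104.61776144] [ 0.38391749 -0.0537824   3.37946731]
```

View pics/s4.png

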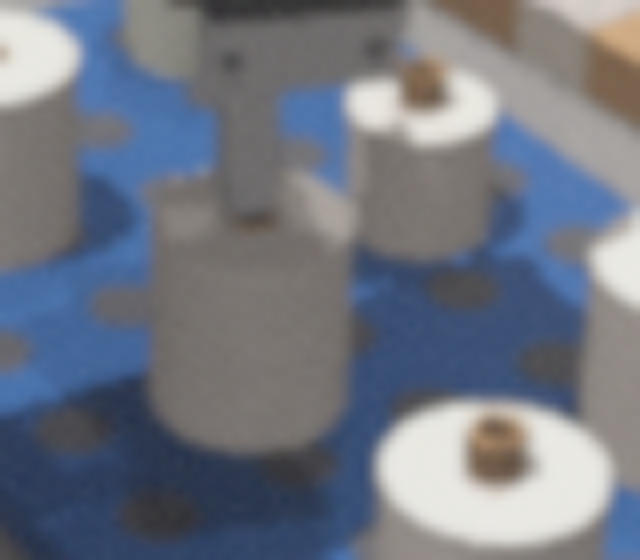

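The core is nearly down: a thin brown line shows at (252,215), and the force is 3.4 N, which is sliding friction. I'll continue in fine steps until it meets the stop.

```bash
python3 -m inch '{"grip":[-1],"travel":[[0,0,-0.1]],"turn":[[0,0,0]]}'; python3 -m inch '{"grip":[-1],"travel":[[0,0,-0.05]],"turn":[[0,0,0]]}'
```

```text
clock: 4.32
eef_pos: [523.1, -19.3, 103.5]
eef_rot: [-3.14, 0.002, 2.705]
wrist_force: [-0.2, -0.5, 2.5]
finger_gap: 0.5
clock: 4.45
eef_pos: [523.1, -19.2, 103.0]
eef_rot: [-3.14, 0.002, 2.705]
wrist_force: [-0.9, 0.2, 6.4]
finger_gap: 0.4
```

```bash
python3 -m inch '{"grip":[-1],"travel":[[0,0,-0.03]],"turn":[[0,0,0]]}'
```

```text
clock: 4.58
eef_pos: [523.2, -19.2, 103.0]
eef_rot: [-3.14, 0.002, 2.705]
wrist_force: [-2.3, 0.4, 6.9]
finger_gap: 0.4
```

The force rose to 6.9 N with z held at 103.0 mm, which is exactly the home height. I'll withdraw straight up.

```bash
python3 -m inch '{"grip":[-1,-1,-1,-1,-1],"travel":[[0,0,0.5],[0,0,2],[0,0,4],[0,0,5],[0,0,5]],"turn":[[0,0,0],[0,0,0],[0,0,0],[0,0,0],[0,0,0]]}'; python3 -m inch '{"grip":[-1,-1,-1,-1,-1,-1,-1],"travel":[[-0.5,-3,0],[-1.2,-7,0],[-2,-11,0],[-2.5,-14.5,0],[-2.87,-16.68,0],[-2.87,-16.68,0],[-2.87,-16.68,0]],"turn":[[0,0,0],[0,0,0],[0,0,0],[0,0,0],[0,0,0],[0,0,0],[0,0,0]]}'
python3 - <<'E'
from cell import manip
import cv2,numpy as np
from h import *
s=manip.read_state();print(s['clock'],s['eef_pos'],s['wrist_force'])
c=manip.calibration('side');p,d=manip.camera('side');Q=cloud(d,c).reshape(-1,3)
for n,x,y,h in(('M',522.8,-19.1,102),('R',494.8,-186.2,102),('e',652.3,37.1,79)):
    D=np.hypot(Q[:,0]-x,Q[:,1]-y);z=np.median(Q[(D>16)&(D<30)&(abs(Q[:,2]-h)<10),2]);k=Q[(D<14)&(abs(Q[:,2]-h-5)<13),2]
    print(n,z,len(k),np.percentile(k-z,[50,90,100]).round(1))
cv2.imwrite('pics/s5.png',cv2.resize(p[190:290,240:350,::-1],None,fx=6,fy=6,interpolation=cv2.INTER_CUBIC))
E
```

```text
clock: 5.2
eef_pos: [523.4, -19.3, 153.7]
eef_rot: [-3.141, 0.003, 2.705]
wrist_force: [0.1, -0.3, -0.6]
finger_gap: 0.4
clock: 6.08
eef_pos: [494.7, -185.5, 153.3]
eef_rot: [-3.141, 0.003, 2.705]
wrist_force: [0.4, 0.4, -0.0]
finger_gap: 0.7
6.075 [ 494.67767262 -185.46810665  153.32255867] [ 0.38274897  0.35151272 -0.04458136]
M 100.58017539514594 39 [0.7 1.8 2.6]
R 100.83158073857612 86 [ 9.1 15.9 18.9]
e 77.41141641776483 23 [ 0.8 13.3 14.9]
```

View pics/s5.png

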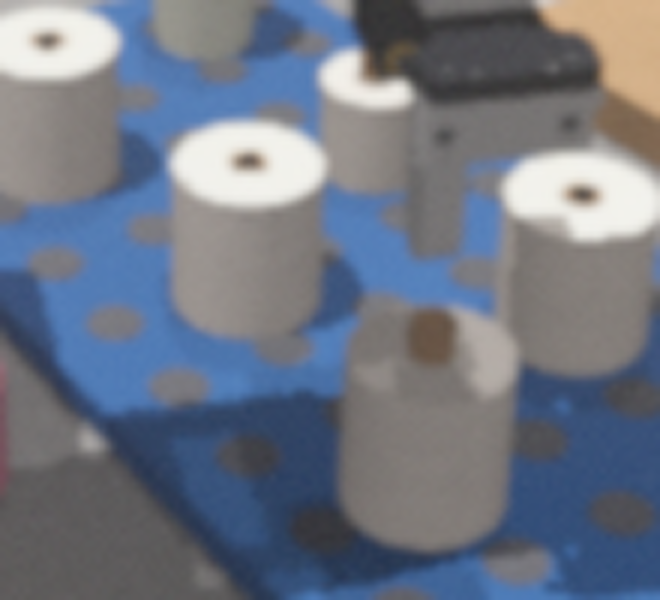

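Roll M at (247,160) is now flush like the good rolls, and the fingers are above R's core at (433,335). I'll lower onto it: first to 128 mm, then slowly to 106 mm.

```bash
python3 -m inch '{"grip":[-1,-1,-1,-1],"travel":[[0,-0.05,-1],[0,-0.05,-2],[0,-0.05,-2.5],[0,-0.05,-2.5]],"turn":[[0,0,0],[0,0,0],[0,0,0],[0,0,0]]}'
python3 - <<'E'
from cell import manip
import cv2
s=manip.read_state();print(s['clock'],s['eef_pos'],s['wrist_force'])
p,d=manip.camera('wrist');cv2.imwrite('pics/w6.png',cv2.resize(p[100:300,150:350,::-1],None,fx=3,fy=3))
E
```

```text
clock: 6.62
eef_pos: [494.6, -185.6, 127.9]
eef_rot: [-3.141, 0.002, 2.706]
wrist_force: [0.6, -0.1, -0.2]
finger_gap: 0.6
6.625 [ 494.61386064 -185.63410864  127.92524654] [ 0.6299312  -0.1036568  -0.19260463]
```

View pics/w6.png

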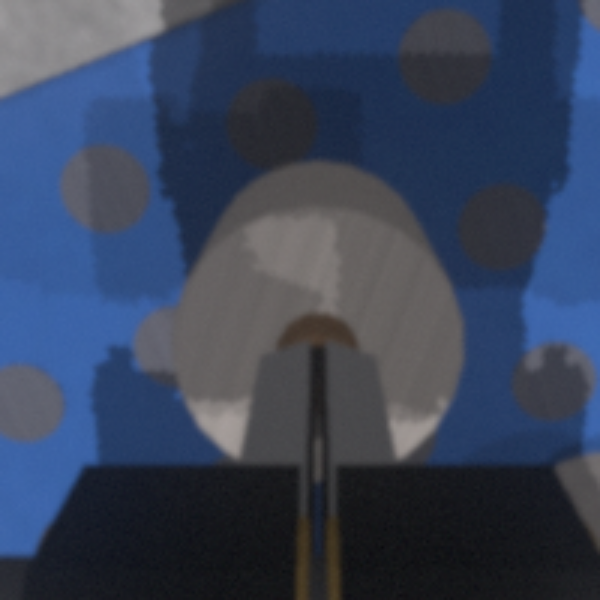

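The fingers are centred over the core (318,330). Pressing.

```bash
python3 -m inch '{"grip":[-1,-1,-1,-1,-1,-1,-1,-1,-1,-1],"travel":[[0,0,-0.3],[0,0,-0.6],[0,0,-0.8],[0,0,-1.0],[0,0,-1.2],[0,0,-1.4],[0,0,-1.6],[0,0,-1.8],[0,0,-2.0],[0,0,-2.2]],"turn":[[0,0,0],[0,0,0],[0,0,0],[0,0,0],[0,0,0],[0,0,0],[0,0,0],[0,0,0],[0,0,0],[0,0,0]]}'; python3 -m inch '{"grip":[-1],"travel":[[0,0,-0.1]],"turn":[[0,0,0]]}'
```

```text
clock: 7.92
eef_pos: [494.8, -185.8, 106.2]
eef_rot: [-3.141, 0.003, 2.706]
wrist_force: [-0.3, 1.1, 3.6]
finger_gap: 0.3
clock: 8.05
eef_pos: [494.8, -185.8, 105.1]
eef_rot: [-3.141, 0.003, 2.706]
wrist_force: [-0.9, -0.0, 3.3]
finger_gap: 0.6
```

```bash
python3 -m inch '{"grip":[-1],"travel":[[0,0,-0.1]],"turn":[[0,0,0]]}'; python3 -m inch '{"grip":[-1],"travel":[[0,0,-0.1]],"turn":[[0,0,0]]}'; python3 -m inch '{"grip":[-1],"travel":[[0,0,-0.03]],"turn":[[0,0,0]]}'
```

```text
clock: 8.18
eef_pos: [494.8, -185.8, 104.0]
eef_rot: [-3.141, 0.003, 2.706]
wrist_force: [-0.2, 0.3, 2.9]
finger_gap: 0.4
clock: 8.3
eef_pos: [494.8, -185.8, 103.0]
eef_rot: [-3.141, 0.003, 2.706]
wrist_force: [-1.0, 0.2, 7.1]
finger_gap: 0.7
clock: 8.43
eef_pos: [494.9, -185.8, 103.0]
eef_rot: [-3.141, 0.003, 2.706]
wrist_force: [-2.5, -0.3, 7.2]
finger_gap: 0.5
```

This one shows the same stop at 103.0 mm. Withdrawing up, then aside toward the robot for a clear view.

```bash
python3 -m inch '{"grip":[-1,-1,-1,-1,-1,-1,-1,-1,-1,-1],"travel":[[0,0,0.5],[0,0,2.5],[0,0,6],[0,0,10],[-3,2,11],[-8,5,11],[-12,8,11],[-15,10,11],[-15,10,11],[-15,10,11]],"turn":[[0,0,0],[0,0,0],[0,0,0],[0,0,0],[0,0,0],[0,0,0],[0,0,0],[0,0,0],[0,0,0],[0,0,0]]}'
python3 - <<'E'
from cell import manip
import cv2,numpy as np
from h import *
s=manip.read_state();print(s['clock'],s['eef_pos'],s['wrist_force'])
for cam in('side','top'):
  c=manip.calibration(cam);p,d=manip.camera(cam);C=cloud(d,c);Q=C.reshape(-1,3)
  if cam=='side': im=p[165:300,210:410,::-1].copy()
  else: cv2.imwrite('pics/t7.png',p[:,:,::-1])
  for n,x,y,h in(('L',509.1,137.2,102),('M',522.8,-19.1,102),('R',494.8,-186.2,102),('UR',635.2,-134.5,102),('e',652.3,37.1,79)):
    D=np.hypot(Q[:,0]-x,Q[:,1]-y);m=(D<50)&(abs(Q[:,2]-h)<6)
    if m.sum()<20: print(cam,n,'hidden');continue
    (a,b),r=cv2.minEnclosingCircle(Q[m,:2].astype(np.float32))
    z=np.median(Q[(D>16)&(D<30)&(abs(Q[:,2]-h)<10),2]);k=Q[(D<14)&(abs(Q[:,2]-h-5)<13),2]
    print(cam,n,np.round([a,b,r],1),z.round(1),len(k),np.percentile(k-z,[50,90,100]).round(1))
cv2.imwrite('pics/s7.png',cv2.resize(im,None,fx=4,fy=4,interpolation=cv2.INTER_CUBIC))
E
```

```text
clock: 9.68
eef_pos: [345.5, -86.1, 213.3]
eef_rot: [-3.141, 0.004, 2.706]
wrist_force: [0.0, -0.1, 0.8]
finger_gap: -0.0
9.675 [345.49658548 -86.12555669 213.28427134] [ 0.04199376 -0.14114137  0.7637312 ]
side L [516.  119.9  34.5] 100.2 26 [1.  2.3 2.9]
side M [524.2 -21.7  39.5] 100.6 39 [0.4 2.5 3.5]
side R [ 495.3 -188.7   38.4] 100.6 60 [0.5 2.3 2.9]
side UR [ 634.4 -136.6   38.9] 100.3 42 [0.4 1.4 2.7]
side e [652.4  33.6  30.2] 77.1 49 [ 8.3 15.4 17.8]
top L [508.9 137.7  37.5] 99.9 77 [0.9 3.7 6.7]
top M [523.4 -18.9  37.6] 100.0 75 [0.9 4.3 8.6]
top R [ 494.7 -185.4   37.9] 100.5 75 [0.1 3.4 6.4]
top UR [ 634.1 -134.6   38. ] 100.5 70 [-0.3  4.   7.5]
top e [652.   37.2  30.2] 76.9 71 [ 4.1 17.4 20. ]
```

View pics/s7.png

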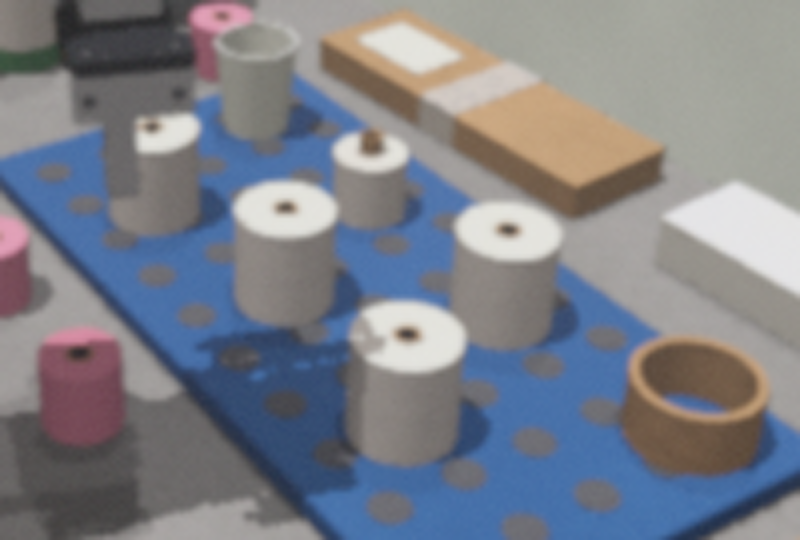

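Both cores (285,208) and (407,333) now look the same as the good rolls. The low roll's core (371,142) still stands out, nothing else has moved, and the arm is clear.

```bash
python3 -c "
from cell import manip
print(manip.sign_off())"
```

```text
the job is handed in; nothing more can be done
None
```

I pressed both slipped cores home with the shut fingers, withdrew, and handed the job in at about 9.7 s. `sign_off` gives no verdict, so the result rests on my own checks below.

- **Cores:** each press stopped at TCP z = 103.0 mm, the nominal home height. The measured force was about 7 N at the stop and 2.5–3.6 N while sliding.
- **Rolls:** in the last pictures both rims look the same as on the good rolls. The tops of all five rolls are within about 1 mm of where they were.
- **Low roll:** its core still stands about 15 mm out.
- **Tape, cup and bottles:** the arm never went near them. In the side view the tape and cup look unmoved; I did not measure them or check the bottles afterwards.
- **Disagreements:** the depth cameras read paper heights about 1.5 mm low, within their tolerance. The side-view position of the left good roll was off because the gripper partly hid it, but the top view showed it unmoved.

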